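# Show the coffee grinder's burr to the service technician

### The arm

A 6-joint arm with a two-finger parallel gripper is mounted at the origin on a cart in front of the work surface, level with it; the furniture and walls round the work are solid. World frame = base frame: x ahead of the robot, y to its left, z up, the work surface at z = 0. Lengths are in m, angles in rad, forces in N, time in s.
With the tool pointing down it reaches from about 0.3 to 0.825 m from the base axis. Payload 5.4 kg.
Tool frame: the origin (TCP) lies midway between the tips of the shut fingers; the grasp point (between the pads) lies 19 mm behind it (arm.grip_point_offset is the distance from the TCP to the grasp point, in m); z points along the fingers, y is the line along which they close (so a half turn about z gives the same grasp; the last joint's range is limited). The gripper opens to 92 mm and grips with 3 to 60 N. Pads are 20 mm wide; open, the fingers measure 128 mm over their backs; the gripper's body (75 mm by 189 mm) begins 69 mm behind the grasp point.
Start: joints at [-1.528, 0.158, 1.597, -0, 1.386, -0.21], TCP at [0.144, -0.557, 0.215] pointing down, gripper open.
Joint ranges: [-2.91, 2.91], [-0.94, 2.29], [0.18, 2.7], [-1.29, 4.43], [0.17, 2.64], [-3, 3]. Speed limits (rad/s): [2.57, 2.57, 3.14, 3.14, 3.14, 3.14].

### API

Orientations are given as a unit quaternion [w, x, y, z].
In Python, from station import arm, eoat, telemetry, vision, models gives the robot as it stands. Calls block until the motion is done:
- arm.move_pose(position, orientation): joint-space move of the TCP to a pose.
- arm.move_linear(position, v=0.15, ori=None, until_force=None): straight line of the TCP; ori=None keeps the orientation; v is the mean speed in m/s. With until_force (N) it stops when the force on the tool has changed by that much, and returns True; else False.
- arm.goto_joints(angles): joint-space move.
- eoat.move_gripper(opening): opening from 0.0 (shut) to 1.0 (fully open); the grip force is fixed at half the most; returns when the fingers have stopped.
- arm.dwell(seconds).
- arm.inverse_kinematics(position, orientation): joint angles nearest the present ones, or None.
- telemetry.sense(): the state.
- vision.read_camera(name): name is "scene" or "top"; returns the picture (384x512x3 uint8, blue, green, red); there is no depth.
- vision.camera_info(name): a dict with "K" (3x3 intrinsics, pixels), "rvec" (rotation vector, rad) and "tvec" (3), from world to camera coordinates, as OpenCV has them. Camera axes: x right, y down, z forward; pixel columns grow to the right and rows downward; lengths in m; the calibration is good to about 2 mm. A picture is of the moment at which its call begins. camera_info takes no time and is no camera call.
A pose or a line that the arm cannot do raises arm.IKError and nothing moves.
- arm.hand_in(): hands the job in; it is judged then, once.
Trained networks look in the newest picture that a camera, given by its name, has taken for a name from the list of things; names that differ only in an ending like _2 or _b are one class to them, and where a whole thing is asked for, a point or a joint stands for the part that bears it (a point fixed in the world has none). Each returns a list of dicts, best first, with "conf" (0 to 1); they miss things now and then, are a little off and sometimes report something else, mostly with a low value. They report only what shows in the picture. A call takes as long as a camera call.
- models.cut_out(thing, camera): "mask" (384x512 bool, what is visible of it) and "pixel" ([column, row] in pixels, amid what is visible of it).
The state is a dict: "t": time; "q": joint angles; "qvel": joint speeds; "effort": joint torques, N m; "ee_pos": TCP position; "eef_rot": TCP orientation; "force": force on the tool from outside, world axes, zero at the start; "moment": the same for the moment, N m; "gripper_width": opening from 0.0 (shut) to 1.0 (fully open); "grip_force": force on a finger pad.
Only numpy, scipy, OpenCV 4.12 (cv2) and the standard library are available. Lean on these libraries where they do the work, as an engineer would, in place of code of your own. Each camera call takes 0.05 s, during which the arm holds its last target. There are 200 camera calls.

### The job

The grinder's upper burr is to be checked for wear on a video call: with its bail handle turn the burr anticlockwise (seen from above) until it stops at the open mark, without wrenching it, then lift it straight out of the collar. Hold it up in front of the phone on its stand so that the toothed underside squarely faces the phone's front lens, centred on the lens and about 12 cm from it. Leave the phone and everything else where it stands, and finish while still holding the burr there, steady in the air.

Things in the scene. Friction and masses are not known exactly. Their poses are not given: they have to be found in the camera images.
- grinder: Coffee grinder without its hopper, heavy, fixed, 168 x 132 mm, 135 mm high to the flat top of its head, which carries a black round collar (94 mm outside diameter, rim 158 mm above the worktop). Origin: on the collar's axis, at worktop height. x points to the grinder's back (spout, cup and the white open mark are at the front, -x), z up. The start button is on the front, the dial on the side.
- collar (a point): Centre of the collar's rim, on its axis. The bore is 62 mm wide and 23 mm deep; the burr rests on its floor (135 mm above the worktop) by its weight. Two ledges, 17 to 23 mm above the floor, keep the burr's lugs from lifting (3 mm of play); gaps in the ledges at front and back (grinder's x) let the lugs out upward.
- open_mark (a point): Small white raised mark on the collar's rim, at the front (-x) of the grinder, 43 mm from the axis. With the burr unlocked, one end of its bar points at it.
- burr: Upper burr, loose, 180 g (+-20 %): ring 57 mm wide, 22 mm high, grey plastic above, steel with radial teeth below, a steel bail standing over it along its x axis; lugs at both x ends reach 36 mm from the axis, 8 to 14 mm above the teeth. Origin: centre of the toothed face; z points from teeth to bail (up when seated). Side play in the collar about 2 mm. The two x ends are alike.
- burr_bail (a point): Middle of the bail's straight bar, on the burr's axis 50 mm above the toothed face. The bar is 46 mm long (burr x), 9 mm thick (burr y), from 44 to 56 mm above the teeth, on two posts. At the start it is turned 45 to 70 degrees clockwise (from above) from the grinder's x. Turned back anticlockwise it lies along that x, stops 3 degrees beyond, and lifts out from 10 degrees before to the stop.
- burr_face (a point): Centre of the burr's toothed underside (same as the burr's origin): what the lens is to see.
- phone: Phone, 152 x 74 x 9 mm, upright in its stand with the screen leaning back, 40 degrees above level. Origin: at the front lens, a small dot on the screen's middle line 6 mm below the top edge, about 119 mm above the worktop. x points up the screen, z straight out of the screen (the lens's line of sight: toward the robot's side and 50 degrees above level).
- phone_stand: Aluminium desk stand of the phone, loose with the phone (0.8 kg together), foot 105 x 78 mm. Origin: under the foot's middle; -x is the side the screen looks to; the phone's lens lies 67 mm to its +x side of the origin.
- hopper: The grinder's clear bean hopper, set down upside down, 115 mm wide, 105 mm high. Origin: centre of its underside.
- bean_jar: Glass jar with gold lid, 66 mm wide, 130 mm high. Origin: centre of its underside.
- brush: Flat cleaning brush with a wooden handle lying on the worktop, 150 mm long, along its x. Origin: under its middle.
- teaspoon: Steel teaspoon lying on the worktop, 132 mm long. Origin: under its middle.

How it is judged:
By the outcome, as a careful person would: the job done as asked, in the order asked, and still so for the second after the job is handed in, while the arm keeps its last pose, push and grip.
It also fails if it takes over 35 s, if anything falls off the work surface, if the arm or the gripper's body presses on something with over 40 N, if the wrist force passes 120 N, or if a joint passes its speed limit or range.

## Working session

There is one attempt and no reset: what is moved stays moved. The work goes in short steps, each a Python script; the robot and the scene stay as the last script left them, time stands still between calls to the robot, and variables do not carry over. Pictures are saved under pics/ and viewed, at most 10 in all, crops included, and the job is handed in when it is done.

```bash
mkdir -p pics; ls; python3 - <<'E'
from station import arm,eoat,telemetry,vision,models
import cv2,numpy as np
for c in("scene","top"):
    im=vision.read_camera(c); cv2.imwrite(f"pics/{c}0.png",cv2.resize(im,(800,600),interpolation=cv2.INTER_CUBIC))
    i=vision.camera_info(c); R=cv2.Rodrigues(np.array(i["rvec"]))[0]; print(c,np.round(i["K"],1).tolist(),"C",np.round(-R.T@np.ravel(i["tvec"]),3),"fwd",np.round(R[2],2))
    for t in["grinder","collar","open_mark","burr","burr_bail","phone","phone_stand","hopper","bean_jar"]:
        for d in models.cut_out(t,c)[:2]:
            ys,xs=np.nonzero(d["mask"]); print(t,round(d["conf"],2),np.round(d["pixel"],1),len(xs),(xs.min(),xs.max(),ys.min(),ys.max()) if len(xs) else "")
print(telemetry.sense())
E
```

```text
pics
station.py
scene [[366.5, 0.0, 256.4], [0.0, 366.5, 188.5], [0.0, 0.0, 1.0]] C [ 0.445 -0.953  0.829] fwd [ 0.12  0.8  -0.59]
grinder 0.8 [257.1 250.2] 3547 (np.int64(224), np.int64(292), np.int64(212), np.int64(284))
collar 0.8 [258.4 249.2] 3602 (np.int64(224), np.int64(293), np.int64(212), np.int64(284))
open_mark 0.78 [255.8 248.4] 3473 (np.int64(224), np.int64(292), np.int64(213), np.int64(284))
open_mark 0.51 [204.9 225.5] 417 (np.int64(181), np.int64(224), np.int64(219), np.int64(231))
burr 0.49 [255.3 225.5] 285 (np.int64(248), np.int64(268), np.int64(212), np.int64(231))
burr_bail 0.7 [257.4 224.4] 301 (np.int64(248), np.int64(268), np.int64(211), np.int64(231))
phone 0.56 [246.5 167.6] 311 (np.int64(232), np.int64(263), np.int64(154), np.int64(182))
bean_jar 0.74 [248.2 145.1] 521 (np.int64(242), np.int64(258), np.int64(126), np.int64(159))
bean_jar 0.66 [205.7 226.2] 368 (np.int64(181), np.int64(224), np.int64(220), np.int64(231))
top [[484.4, 0.0, 253.3], [0.0, 484.4, 191.8], [0.0, 0.0, 1.0]] C [ 0.401 -0.009  1.715] fwd [ 0.1   0.01 -1.  ]
grinder 0.62 [314.3 199.3]
[... 996 characters left out ...]
: 1.0, 'q': array([-1.52812682e+00,  1.58445345e-01,  1.59698753e+00,  1.11658686e-05,
        1.38620881e+00, -2.10086634e-01]), 'qvel': array([-9.65389405e-05,  6.63251065e-04,  1.36176584e-04, -4.08376250e-04,
       -2.35723842e-04,  3.20657949e-04]), 'effort': array([ 1.08319422e-03, -3.85581386e+01, -3.22364902e+01,  7.02473195e-02,
        3.07705114e-02, -1.33966711e-05]), 'ee_pos': array([ 0.143782  , -0.55671599,  0.2145819 ]), 'eef_rot': array([-2.39671520e-05,  9.92025043e-01,  1.26040917e-01,  7.51830563e-06]), 'force': array([ 0.70770451, -0.18918258,  1.06529934]), 'moment': array([ 0.02617158, -0.01080094, -0.03456635]), 'grip_force': 0.0, 'gripper_width': 1.0012285761967976}
```

```bash
python3 - <<'E'
import cv2
a=cv2.imread("pics/scene0.png");b=cv2.imread("pics/top0.png")
# 800/512=1.5625
s=lambda im,x0,x1,y0,y1,f:cv2.resize(im[int(y0*1.5625):int(y1*1.5625),int(x0*1.5625):int(x1*1.5625)],None,fx=f/1.5625,fy=f/1.5625,interpolation=cv2.INTER_CUBIC)
cv2.imwrite("pics/s1.png",s(a,170,310,110,290,3.3)); cv2.imwrite("pics/t1.png",s(b,100,360,110,270,3))
E
```

```text
(no output)
```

View pics/s1.png

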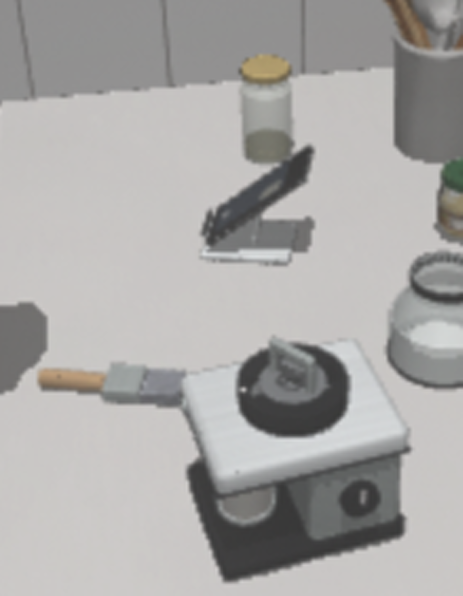

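View pics/t1.png

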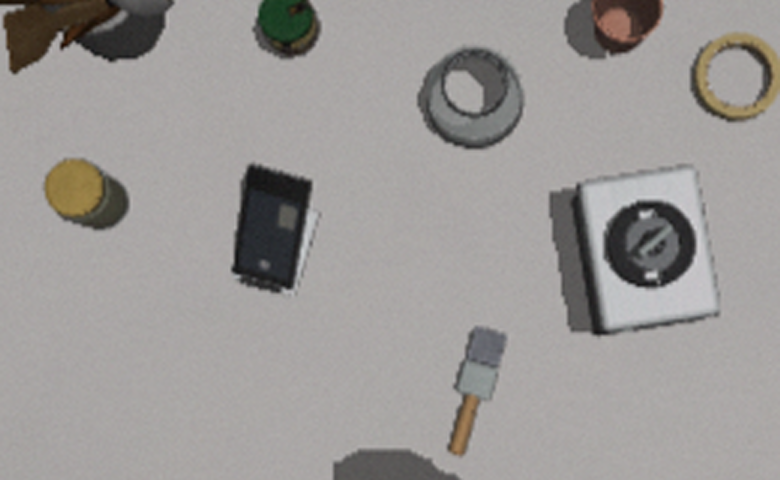

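The pictures show the grinder with its front toward −x. The white mark is at scene px ≈ (244,228). The bail is turned about 55–60° clockwise, and the phone's screen leans back with its top edge far from the robot.

Next I zoom in on the collar and phone in both views.

```bash
cat > h.py <<'E'
import cv2,numpy as np
from station import arm,eoat,telemetry,vision,models
def cam(c):
    i=vision.camera_info(c); return np.array(i["K"]),np.array(i["rvec"],float),np.array(i["tvec"],float)
def proj(P,c):
    K,r,t=cam(c); return cv2.projectPoints(np.asarray(P,float).reshape(-1,1,3),r,t,K,None)[0][:,0]
def onz(px,z,c):
    K,r,t=cam(c); R=cv2.Rodrigues(r)[0]; C=-R.T@t.ravel(); d=R.T@np.linalg.inv(K)@[px[0],px[1],1]; return C+d*(z-C[2])/d[2]
def tri(p1,p2):
    Ps=[]
    for c in("scene","top"):
        K,r,t=cam(c); Ps.append(K@np.c_[cv2.Rodrigues(r)[0],t.ravel()])
    X=cv2.triangulatePoints(Ps[0],Ps[1],np.array(p1,float),np.array(p2,float))[:,0]; return X[:3]/X[3]
E
python3 - <<'E'
from h import *
I={c:vision.read_camera(c) for c in("scene","top")}
for c in I: cv2.imwrite(f"pics/{c}_raw.png",I[c])
s=lambda im,x0,y0,w,h,f:cv2.convertScaleAbs(cv2.resize(im[y0:y0+h,x0:x0+w],None,fx=f,fy=f,interpolation=cv2.INTER_NEAREST),alpha=1.5)
a=np.hstack([s(I["scene"],228,150,40,36,10),s(I["scene"],235,206,40,36,10)]); b=np.hstack([s(I["top"],172,160,40,50,8),s(I["top"],297,168,40,50,8)])
cv2.imwrite("pics/z1.png",a);cv2.imwrite("pics/z2.png",b)
E
```

```text
(no output)
```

View pics/z1.png

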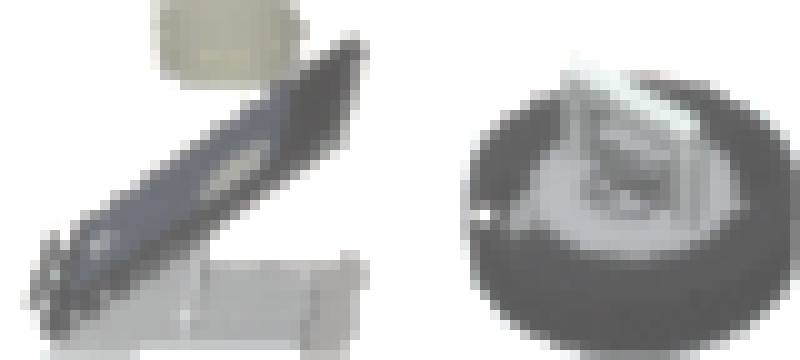

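View pics/z2.png

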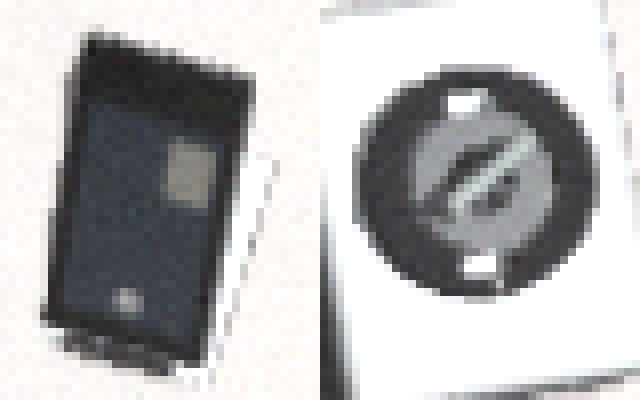

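```bash
cat > fit.py <<'E'
from h import *
from scipy.optimize import minimize
I={c:cv2.imread(f"pics/{c}_raw.png") for c in("scene","top")}
G={c:cv2.cvtColor(I[c],cv2.COLOR_BGR2GRAY).astype(float) for c in I}
def render(P,c,box,ss=8):
    x0,x1,y0,y1=box; p=(proj(P,c)+.5-[x0,y0])*ss
    m=np.zeros(((y1-y0)*ss,(x1-x0)*ss),np.uint8); cv2.fillConvexPoly(m,cv2.convexHull(np.round(p*16).astype(np.int32)),1,shift=4)
    return m.reshape(y1-y0,ss,x1-x0,ss).mean((1,3))
def fit(model,x0,obs,step):
    def cost(x): return sum((w*(render(model(x),c,b)-t)**2).sum() for c,b,t,w in obs)
    best=None
    for k in range(2):
        s=np.vstack([x0]+[x0+d for d in np.diag(step)]); r=minimize(cost,x0,method="Nelder-Mead",options=dict(initial_simplex=s,xatol=1e-5,fatol=1e-3,maxiter=600)); x0=r.x
    return r.x,r.fun
def phone(x):
    yaw,e=x[3],np.deg2rad(40); u=np.array([np.cos(yaw),np.sin(yaw),0])
    X=u*np.cos(e)+[0,0,np.sin(e)]; Z=-u*np.sin(e)+[0,0,np.cos(e)]; Y=np.cross(Z,X)
    return np.array([x[:3]+a*X+b*Y+c*Z for a in(.006,-.146) for b in(.037,-.037) for c in(0,-.009)])
def soft(c,b,dark,light): x0,x1,y0,y1=b; return np.clip((light-G[c][y0:y1,x0:x1])/(light-dark),0,1)
obs=[]
for c,b in(("scene",(237,270,148,186)),("top",(172,212,158,200))):
    x0,x1,y0,y1=b; g=G[c][y0:y1,x0:x1]; print(c,np.percentile(g,[5,25,50,75,95]))
    t=np.clip((135-g)/60,0,1)
    m=(t>.5).astype(np.uint8); n,l,st,_=cv2.connectedComponentsWithStats(m); k=1+np.argmax(st[1:,4]); body=cv2.morphologyEx((l==k).astype(np.uint8),cv2.MORPH_CLOSE,np.ones((9,9)))
    t=np.where(cv2.erode(body,np.ones((3,3)))>0,1,t)*cv2.dilate(body,np.ones((3,3)))
    w=np.ones_like(t)
    if c=="scene": w[:10,:23]=0; 
    obs.append((c,b,t,w))
p0=onz(((183+203.9)/2,167.1),.122,"top"); print("p0",p0)
for fz in(0,):
    x,f=fit(phone,np.r_[p0[:2],.119,-.2],obs,[.01,.01,.01,.1]); print("phone lens,yaw",np.round(x,4),"cost",f)
    xz,fz=fit(lambda q:phone([q[0],q[1],.119,q[2]]),x[[0,1,3]],obs,[.005,.005,.05]); print("z=.119:",np.round(xz,4),fz)
    for o in obs: print(o[0],"each cost",((render(phone(x),o[0],o[1])-o[2])**2).sum())
a=np.linspace(0,2*np.pi,60)
def collar(x): return np.vstack([np.c_[x[0]+.047*np.cos(a),x[1]+.047*np.sin(a),0*a+z] for z in(x[2],x[2]-.023)])
ob=[]
for c,b in(("scene",(235,282,205,248)),("top",(298,338,172,210))):
    x0,x1,y0,y1=b; g=G[c][y0:y1,x0:x1]; print(c,np.percentile(g,[5,25,50,75,95]))
    t=np.clip((150-g)/90,0,1); m=(t>.5).astype(np.uint8); n,l,st,_=cv2.connectedComponentsWithStats(m); k=1+np.argmax(st[1:,4])
    cn=cv2.convexHull(np.argwhere(l==k)[:,::-1].astype(np.int32)); h=np.zeros_like(m); cv2.fillConvexPoly(h,cn,1)
    w=np.ones_like(t)
    t=np.where(cv2.erode(h,np.ones((3,3)))>0,1,t)*cv2.dilate(h,np.ones((3,3)))
    if c=="scene": w[:12,8:30]=0
    ob.append((c,b,t,w))
x,f=fit(collar,np.r_[onz((316.5,191),.158,"top")[:2],.158],ob,[.01,.01,.01]); print("collar",np.round(x,4),f)
x,f=fit(lambda q:collar([q[0],q[1],.158]),x[:2],ob,[.005,.005]); print("collar z=.158",np.round(x,4),f)
print("gaps",onz((315.1,180.75),.15,"top"),onz((317.25,200.75),.15,"top"))
for z in(.191,): print("bar ends",onz((312.6,194.25),z,"top"),onz((323.9,184.9),z,"top"))
# body top edges of grinder for yaw
g=cv2.inRange(I["top"][155:225,285:345],(150,150,150),(255,255,255))
hsv=I["top"][160:222,288:345].mean(2); m=(hsv>190).astype(np.uint8); print("white",np.percentile(hsv,[10,50,90,99]))
n,l,st,_=cv2.connectedComponentsWithStats(m); k=1+np.argmax(st[1:,4]); rr=cv2.minAreaRect(np.argwhere(l==k)[:,::-1].astype(np.float32)); print(rr)
c4=cv2.boxPoints(rr)+[288,160]; print(np.round([onz(p,.135,"top")[:2] for p in c4],3).tolist())
E
python3 fit.py
```

```text
scene [ 68. 111. 131. 196. 197.]
top [ 28.  43. 160. 167. 170.]
p0 [0.63831321 0.20572122 0.122     ]
phone lens,yaw [ 0.6318  0.2122  0.114  -0.291 ] cost 29.165958116319445
z=.119: [ 0.6325  0.2115 -0.28  ] 43.2464431423611
scene each cost 21.416184895833332
top each cost 8.753320312500001
scene [ 60.  93. 196. 205. 212.]
top [ 41.   66.  152.5 193.  196. ]
collar [ 0.5568 -0.1965  0.1564] 24.296297743055558
collar z=.158 [ 0.5567 -0.1967] 27.83046115451389
gaps [ 0.58768849 -0.19420664  0.15      ] [ 0.52250674 -0.20017995  0.15      ]
bar ends [ 0.53993464 -0.18084619  0.191     ] [ 0.56947624 -0.21694269  0.191     ]
white [ 46.33333333 166.         195.         197.33333333]
((28.2702693939209, 31.621620178222656), (45.70291519165039, 35.18138122558594), 80.53767395019531)
[[0.619, -0.131], [0.637, -0.245], [0.489, -0.267], [0.471, -0.154]]
```

```bash
sed -i 's#t=np.clip((135-g)/60,0,1)#t=np.clip((135-g)/60,0,1) if c=="top" else np.clip((112-g)/20,0,1)#' fit.py; cat >> fit.py <<'E'
x,f=fit(phone,np.array([.632,.2115,.119,-.25]),obs,[.01,.01,.01,.1]); print("AGAIN",x,f)
for o in obs: print(o[0],((render(phone(x),o[0],o[1])-o[2])**2).sum())
xt,f=fit(lambda q:phone([q[0],q[1],.119,q[2]]),x[[0,1,3]],obs[1:],[.005,.005,.05]); print("top only",xt,f)
xs,f=fit(lambda q:phone([q[0],q[1],.119,q[2]]),x[[0,1,3]],obs[:1],[.005,.005,.05]); print("scene only",xs,f)
ims=[]
for c,b in(("scene",(228,268,150,190)),("top",(172,212,160,210))):
    f=9; im=cv2.resize(I[c][b[2]:b[3],b[0]:b[1]],None,fx=f,fy=f,interpolation=cv2.INTER_NEAREST)
    for xx,col in((x,(0,0,255)),([xt[0],xt[1],.119,xt[2]],(0,255,0))):
        h=cv2.convexHull(((proj(phone(xx),c)+.5-[b[0],b[2]])*f).astype(np.int32)); cv2.polylines(im,[h],True,col,1)
    ims.append(cv2.copyMakeBorder(im,0,450-im.shape[0],0,0,cv2.BORDER_CONSTANT))
cv2.imwrite("pics/ov.png",np.hstack(ims))
for c,b in(("scene",(240,275,206,235)),("top",(305,330,178,203))):
    g=G[c][b[2]:b[3],b[0]:b[1]]; print(c); print(g.astype(int) if c=="top" else "")
E
python3 fit.py | sed -n '/phone lens/p;/AGAIN/,$p'
```

```text
phone lens,yaw [ 0.6316  0.2122  0.114  -0.29  ] cost 32.51176432291666Traceback (most recent call last):
  File "fit.py", line 45, in <module>
    x,f=fit(collar,np.r_[onz((316.5,191),.158,"top")[:2],.158],ob,[.01,.01,.01]); print("collar",np.round(x,4),f)
        ~~~^^^^^^^^^^^^^^^^^^^^^^^^^^^^^^^^^^^^^^^^^^^^^^^^^^^^^^^^^^^^^^^^^^^^^
  File "fit.py", line 13, in fit
    s=np.vstack([x0]+[x0+d for d in np.diag(step)]); r=minimize(cost,x0,method="Nelder-Mead",options=dict(initial_simplex=s,xatol=1e-5,fatol=1e-3,maxiter=600)); x0=r.x
                                                       ~~~~~~~~^^^^^^^^^^^^^^^^^^^^^^^^^^^^^^^^^^^^^^^^^^^^^^^^^^^^^^^^^^^^^^^^^^^^^^^^^^^^^^^^^^^^^^^^^^^^^^^^
    res = _minimize_neldermead(fun, x0, args, callback, bounds=bounds,
                               **options)
    fxcc = func(xcc)
    fx = function(np.copy(x), *(wrapper_args + args))
  File "fit.py", line 10, in cost
    def cost(x): return sum((w*(render(model(x),c,b)-t)**2).sum() for c,b,t,w in obs)
                        ~~~^^^^^^^^^^^^^^^^^^^^^^^^^^^^^^^^^^^^^^^^^^^^^^^^^^^^^^^^^^
  File "fit.py", line 10, in <genexpr>
    def cost(x): return sum((w*(render(model(x),c,b)-t)**2).sum() for c,b,t,w in obs)
                                ~~~~~~^^^^^^^^^^^^^^
  File "fit.py", line 6, in render
    x0,x1,y0,y1=box; p=(proj(P,c)+.5-[x0,y0])*ss
                        ~~~~^^^^^
  File "h.py", line 6, in proj
    K,r,t=cam(c); return cv2.projectPoints(np.asarray(P,float).reshape(-1,1,3),r,t,K,None)[0][:,0]
          ~~~^^^
  File "h.py", line 4, in cam
    i=vision.camera_info(c); return np.array(i["K"]),np.array(i["rvec"],float),np.array(i["tvec"],float)
ValueError: time passes only in moves, steps and waits
```

```bash
sed -i 's/^def cam(c)/import functools\n@functools.cache\ndef cam(c)/' h.py; python3 fit.py | sed -n '/phone lens/p;/AGAIN/,$p'; python3 -c "
from h import *;print(telemetry.sense()['t'])"
```

```text
phone lens,yaw [ 0.6316  0.2122  0.114  -0.29  ] cost 32.51176432291666
AGAIN [ 0.6314767   0.21231391  0.11341408 -0.29190842] 32.588212890625
scene 23.816015625
top 9.870410156250001
top only [ 0.63207133  0.21206977 -0.27540968] 6.695572916666666
scene only [ 0.62665189  0.1980602  -0.34833085] 16.6559375
scene

top
[[192 187 135 118 104  44  44  43  43  39  35  34  37  39  40  44  43  42
   57  95 148 196 195 196 196]
 [183 129  70  47  41  46  42  48  85  85  88 126 115  47  44  40  45  45
   39  48  77 140 196 195 195]
 [125  69  46  44  43  43  45  75 173 173 171 176 114  83  45  45  45  43
   45  43  42  65 141 193 196]
 [ 77  46  42  44  40  46  43  75 172 189 169 150  88  90  52  44  38  43
   40  43  43  45  70 152 195]
 [ 52  41  42  40  44  42  45  67 123 138 124 112  95  99  96  89  76  45
   40  44  42  40  50  87 152]
 [ 40  43  44  47  49  63  70  95 104 107 103 107 107 105 107 103  98  84
   45  40  45  45  40  45  99]
 [ 40  44  43  45  55  77  98 106 106 102 105 104 109 106 105 105  95 109
   94  40  41  43  46  42  65]
 [ 42  40  44  49  76  96 108 106 106 108 10
[... 1150 characters left out ...]
08 106 108 107 111 107 110 106 108
   97  72  46  42  42  41  47]
 [ 44  43  44  43  42  48  64  84 110 106 107 109 110 109 107 108 112  94
   73  49  44  43  45  44  63]
 [ 34  42  41  45  43  45  46  56  71  78  96 112 109 110 105 100 101  72
   51  41  47  44  47  50 108]
 [ 38  41  46  44  42  44  45  41  47  63  86  88 116 136 100  77  59  53
   45  46  45  44  49  91 176]
 [ 77  36  43  40  44  41  43  44  44  64 143 169 175 171  92  55  35  41
   43  43  44  46  88 171 194]
 [161  58  40  37  46  43  44  41  44  85 184 196 196 184  93  62  41  44
   41  45  58 106 173 195 197]
 [187 161  74  39  39  41  47  40  42  58 116 123 117 110  88  49  44  45
   42  56 103 179 192 193 195]]
1.1
```

View pics/ov.png

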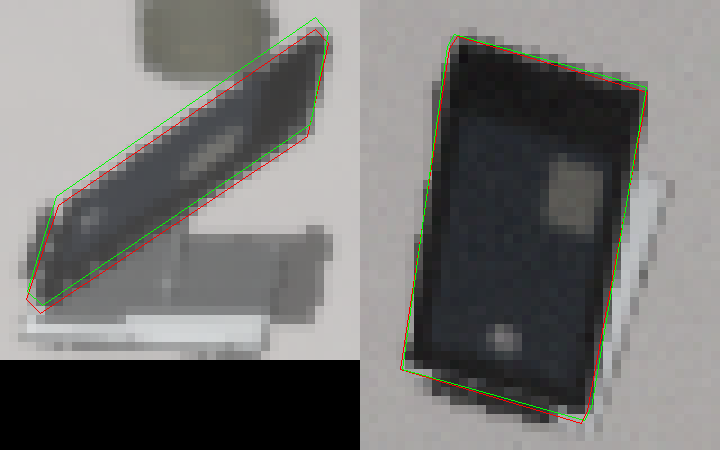

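```bash
cat >> h.py <<'E'
from scipy.spatial.transform import Rotation as Ro
B=np.array([.556,-.1975]); LENS=np.array([.631,.212,.117]); PY=-.28; ZG=.167
def down(yaw): # tool y at heading yaw, z down
    y=np.array([np.cos(yaw),np.sin(yaw),0]); z=np.array([0,0,-1.]); return quat(np.c_[np.cross(y,z),y,z])
def quat(M): return Ro.from_matrix(M).as_quat(scalar_first=True)
e=np.deg2rad(40); u=np.array([np.cos(PY),np.sin(PY),0]); N=-u*np.sin(e)+np.array([0,0,np.cos(e)]); PX=u*np.cos(e)+np.array([0,0,np.sin(e)]); PYv=np.cross(N,PX)
def final(roll,dist=.12,h=ZG-.135,lat=0.):
    y=np.cos(roll)*PX+np.sin(roll)*PYv; z=-N
    M=np.c_[np.cross(y,z),y,z]; return LENS+N*(dist+h),quat(M)
E
python3 - <<'E'
from h import *
print("foot edge yaw",[onz(p,.005,"top")[:2] for p in((204.8-.5,179.5),(200.3-.5,202.8))], "lid", )
for y in(40,-140):
    for t in(0,60,65): print("grasp",y,t,arm.inverse_kinematics(np.r_[B,ZG],down(np.deg2rad(y+t))))
for r in range(-180,180,30):
    p,q=final(np.deg2rad(r)); print(r,p.round(3),arm.inverse_kinematics(p,q))
E
```

```text
foot edge yaw [array([0.61103791, 0.18244089]), array([0.52795881, 0.19781213])] lid
grasp 40 0 [-5.45947039e-01  2.35518624e-01  1.60430488e+00 -4.44089210e-16
  1.30176915e+00 -1.24407874e+00]
grasp 40 60 [-5.45947039e-01  2.35518624e-01  1.60430488e+00 -4.44089210e-16
  1.30176915e+00 -2.29127629e+00]
grasp 40 65 [-5.45947039e-01  2.35518624e-01  1.60430488e+00 -4.44089210e-16
  1.30176915e+00 -2.37854275e+00]
grasp -140 0 [-5.45947039e-01  2.35518624e-01  1.60430488e+00 -4.44089210e-16
  1.30176915e+00  1.89751391e+00]
grasp -140 60 [-5.45947039e-01  2.35518624e-01  1.60430488e+00 -4.44089210e-16
  1.30176915e+00  8.50316363e-01]
grasp -140 65 [-5.45947039e-01  2.35518624e-01  1.60430488e+00 -4.44089210e-16
  1.30176915e+00  7.63049900e-01]
-180 [0.537 0.239 0.233] [ 0.44943746 -0.12451179  1.99855718 -0.62964427  0.81465219 -2.07760319]
-150 [0.537 0.239 0.233] [ 0.44943746 -0.12451179  1.99855718 -0.62964427  0.81465219 -2.60120196]
-120 [0.537 0.239 0.233] None
-90 [0.537 0.239 0.233] [ 0.44943746 -0.12451179  1.99855718 -0.62964427  0.81465219  2.63478579]
-60 [0.537 0.239 0.233] [ 0.44943746 -0.12451179  1.99855718 -0.62964427  0.81465219  2.11118702]
-30 [0.537 0.239 0.233] [ 0.44943746 -0.12451179  1.99855718 -0.62964427  0.81465219  1.58758824]
0 [0.537 0.239 0.233] [ 0.44943746 -0.12451179  1.99855718 -0.62964427  0.81465219  1.06398946]
30 [0.537 0.239 0.233] [ 0.44943746 -0.12451179  1.99855718 -0.62964427  0.81465219  0.54039069]
60 [0.537 0.239 0.233] [ 0.44943746 -0.12451179  1.99855718 -0.62964427  0.81465219  0.01679191]
90 [0.537 0.239 0.233] [ 0.44943746 -0.12451179  1.99855718 -0.62964427  0.81465219 -0.50680686]
120 [0.537 0.239 0.233] [ 0.44943746 -0.12451179  1.99855718 -0.62964427  0.81465219 -1.03040564]
150 [0.537 0.239 0.233] [ 0.44943746 -0.12451179  1.99855718 -0.62964427  0.81465219 -1.55400441]
```

```bash
python3 - <<'E'
from h import *
def st(m):
    s=telemetry.sense(); print(m,round(s["t"],2),s["ee_pos"].round(4),"F",s["force"].round(2),"M",s["moment"].round(3),"w",round(s["gripper_width"]*92,1),"g",round(s["grip_force"],1))
q=down(np.deg2rad(-140))
p=telemetry.sense()["ee_pos"]
arm.move_linear([p[0],p[1],.26],v=.3)
arm.move_pose(np.r_[B,.25],q); st("above")
arm.move_linear(np.r_[B,.215],v=.2); eoat.move_gripper(.35); st("pre")
print(arm.move_linear(np.r_[B,ZG],v=.08,until_force=6)); st("down")
im=vision.read_camera("scene"); t=vision.read_camera("top")
s=lambda im,x0,y0,w,h,f:cv2.resize(im[y0:y0+h,x0:x0+w],None,fx=f,fy=f,interpolation=cv2.INTER_CUBIC)
cv2.imwrite("pics/g1.png",np.hstack([s(im,215,170,80,80,5),s(t,280,150,80,80,5)]))
E
```

```text
above 3.38 [ 0.5556 -0.1981  0.2497] F [-0.73 -0.26 -0.05] M [0.069 0.042 0.031] w 91.7 g 0.0
pre 4.67 [ 0.556  -0.1975  0.215 ] F [-0.62 -0.51  0.04] M [0.093 0.031 0.01 ] w 32.3 g 0.0
False
down 5.42 [ 0.5562 -0.1976  0.1673] F [-0.39 -0.82  0.79] M [ 0.107 -0.026 -0.045] w 32.3 g 0.0
```

View pics/g1.png

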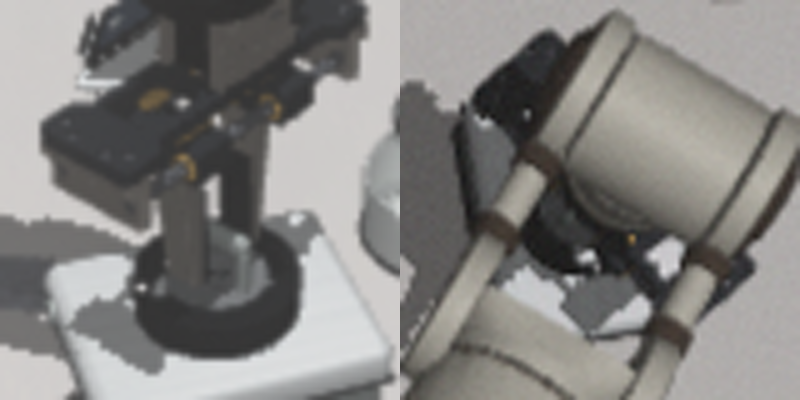

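The fingers straddle the bail over the collar (scene px ≈ (256,218)), with no contact force. Now I close and check the forces.

```bash
cat >> h.py <<'E'
def st(m):
    s=telemetry.sense(); print(m,round(s["t"],2),s["ee_pos"].round(4),"q6",s["q"][5].round(4),"F",s["force"].round(2),"M",s["moment"].round(3),"w",round(s["gripper_width"]*92,1),"g",round(s["grip_force"],1)); return s
E
python3 - <<'E'
from h import *
st("pre"); eoat.move_gripper(0.0); s=st("closed")
q=np.array(arm.inverse_kinematics(np.r_[B,ZG],down(np.deg2rad(-140))))
for d in(4,8,14,20):
    g=q.copy(); g[5]-=np.deg2rad(d); arm.goto_joints(g); st(d)
E
```

```text
pre 5.53 [ 0.5565 -0.1978  0.1678] q6 1.8975 F [0.11 0.48 0.72] M [ 0.061 -0.054  0.005] w 32.0 g 0.0
closed 6.0 [ 0.5561 -0.1975  0.1671] q6 1.8975 F [0.39 0.11 0.82] M [ 0.093 -0.075  0.034] w 8.6 g 30.0
4 6.25 [ 0.556  -0.1976  0.1671] q6 1.8294 F [0.14 0.34 1.64] M [ 0.084  0.023 -0.015] w 8.7 g 30.0
8 6.5 [ 0.556  -0.1976  0.1671] q6 1.7606 F [-0.36 -0.42  0.7 ] M [0.031 0.037 0.027] w 9.0 g 30.0
14 6.75 [ 0.5561 -0.1976  0.1671] q6 1.6573 F [-0.56  0.03  1.35] M [ 0.018  0.05  -0.046] w 8.8 g 30.0
20 7.0 [ 0.5561 -0.1975  0.1671] q6 1.5534 F [-0.13 -0.29  0.43] M [-0.024  0.056 -0.01 ] w 8.9 g 30.0
```

```bash
python3 - <<'E'
from h import *
q=np.array(arm.inverse_kinematics(np.r_[B,ZG],down(np.deg2rad(-140)))); q[5]=telemetry.sense()["q"][5]
q0=1.8975
L=[28,36,44,50]+list(np.arange(51.5,74,1.5))
for d in L:
    g=q.copy(); g[5]=q0-np.deg2rad(d); arm.goto_joints(g); arm.dwell(.08)
    s=telemetry.sense(); print(d,round(s["t"],2),np.round(np.degrees(q0-s["q"][5]),2),s["force"].round(1),s["moment"].round(3),round(s["gripper_width"]*92,1))
    if abs(s["moment"][2])>.3: break
E
```

```text
28 7.34 27.72 [ 0.1 -0.2  2. ] [-0.047  0.027 -0.068] 8.8
36 7.68 35.74 [-0.1 -1.1  2.1] [ 0.012 -0.057 -0.022] 8.6
44 8.03 43.75 [0.1 0.9 2.6] [-0.042 -0.017  0.028] 8.8
50 8.36 49.79 [ 0.2 -0.4  2.1] [-0.042 -0.045  0.049] 8.8
51.5 8.69 51.42 [0.3 0.4 3.3] [-0.074  0.043  0.024] 8.6
53.0 9.03 52.95 [-0.  -0.7  2.7] [-0.087  0.018  0.066] 8.8
54.5 9.36 54.46 [-0.5  0.3  2.7] [-0.033  0.027  0.07 ] 8.9
56.0 9.69 55.96 [-0.2  0.7  4.2] [-0.046  0.025  0.014] 8.7
57.5 10.03 57.46 [-0.1 -0.   3.9] [-0.019  0.034  0.051] 8.4
59.0 10.36 58.96 [ 0.2 -0.4  4.2] [-0.048 -0.074  0.059] 8.4
60.5 10.69 60.46 [-0.1 -0.   4.8] [-0.105 -0.048 -0.013] 8.3
62.0 11.03 61.96 [ 1.4 -3.1  2.8] [-0.613 -0.364 -0.111] 8.5
63.5 11.36 63.45 [ 2.  -4.5  2.3] [-0.759 -0.522 -0.383] 8.8
```

```bash
python3 - <<'E'
from h import *
s=telemetry.sense(); g=np.array(s["q"]); q=np.array(arm.inverse_kinematics(np.r_[B,ZG],down(np.deg2rad(-140)))); q[5]=1.8975-np.deg2rad(62.0)
arm.goto_joints(q); st("eased")
p=np.r_[B,ZG]
for z in(.172,.180,.2):
    r=arm.move_linear([B[0],B[1],z],v=.05,until_force=12); st((z,r))
    if r: break
E
```

```text
eased 11.61 [ 0.5561 -0.1979  0.1672] q6 0.8149 F [ 2.26 -4.62  2.88] M [-0.851 -0.386 -0.152] w 8.6 g 30.0
(0.172, False) 11.86 [ 0.5549 -0.1976  0.1711] q6 0.8149 F [ 0.03 -4.93  0.99] M [-1.05   0.071 -0.191] w 8.9 g 30.0
(0.18, False) 12.17 [ 0.5551 -0.1973  0.1792] q6 0.8151 F [-0.14 -4.68  0.07] M [-0.91   0.148 -0.132] w 8.6 g 30.0
(0.2, False) 12.72 [ 0.5561 -0.1971  0.2002] q6 0.8153 F [ 0.29 -0.33 -2.21] M [ 0.035 -0.005  0.028] w 8.9 g 30.0
```

```bash
python3 - <<'E'
from h import *
arm.move_linear([B[0],B[1],.30],v=.2); st("up")
p,q=final(0.,dist=.20); arm.move_pose(p,q); st("pre")
p,q=final(0.); arm.move_linear(p,v=.1); arm.dwell(.2); st("final"); print(p)
I={c:vision.read_camera(c) for c in("scene","top")}
s=lambda im,x0,y0,w,h,f:cv2.resize(im[y0:y0+h,x0:x0+w],None,fx=f,fy=f,interpolation=cv2.INTER_CUBIC)
for c in I: cv2.imwrite(f"pics/{c}_end.png",I[c])
pts=np.array([LENS,LENS+N*.12]);print({c:proj(pts,c).round(1).tolist() for c in I})
cv2.imwrite("pics/f1.png",np.hstack([s(I["scene"],200,110,80,100,5),s(I["top"],150,130,80,100,5)]))
E
```

```text
up 13.37 [ 0.5555 -0.1972  0.2985] q6 0.8154 F [-0.45  0.5  -1.7 ] M [-0.03  -0.036 -0.029] w 8.6 g 30.0
pre 15.05 [0.4882 0.2525 0.2947] q6 1.0451 F [ 0.24 -0.33 -1.89] M [0.155 0.445 0.051] w 8.4 g 30.0
final 16.2 [0.5372 0.2394 0.2342] q6 1.064 F [ 0.49  0.45 -1.27] M [ 0.098  0.464 -0.014] w 8.4 g 30.0
[0.53710131 0.23900097 0.23343876]
{'scene': [[260.0, 157.8], [238.6, 134.9]], 'top': [[191.7, 169.5], [180.7, 188.8]]}
```

View pics/f1.png

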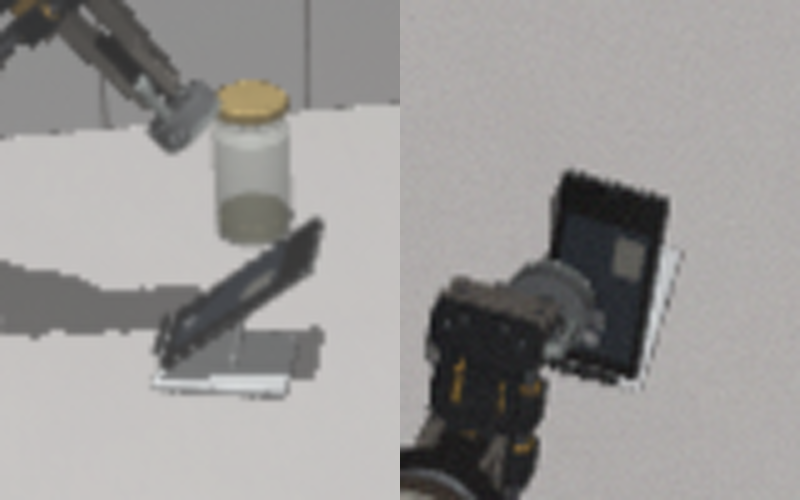

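```bash
python3 - <<'E'
from h import *
I={c:cv2.imread(f"pics/{c}_end.png") for c in("scene","top")}
a=np.linspace(0,2*np.pi,60); ims=[]; f=11
for c,x0,y0 in(("scene",222,118),("top",162,172)):
    im=cv2.resize(I[c][y0:y0+36,x0:x0+36],None,fx=f,fy=f,interpolation=cv2.INTER_NEAREST)
    for d,col in((.12,(0,0,255)),(.142,(0,255,0))):
        P=LENS+N*d+.0285*(np.outer(np.cos(a),PX)+np.outer(np.sin(a),PYv))
        cv2.polylines(im,[((proj(P,c)+.5-[x0,y0])*f).astype(np.int32)],True,col,1)
    ims.append(im)
cv2.imwrite("pics/ov2.png",np.hstack(ims))
E
```

```text
(no output)
```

View pics/ov2.png

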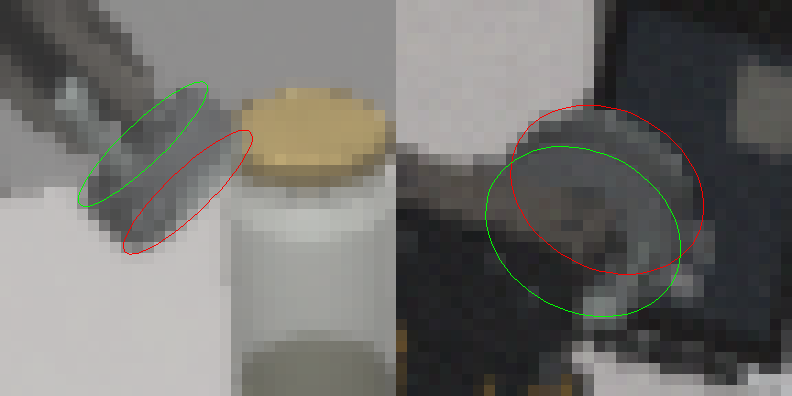

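```bash
cat > fit2.py <<'E'
from h import *
from scipy.optimize import minimize
def rend(Ps,c,b,ss=8):
    x0,x1,y0,y1=b; m=np.zeros(((y1-y0)*ss,(x1-x0)*ss),np.uint8)
    for P in Ps: cv2.fillConvexPoly(m,cv2.convexHull(np.round((proj(P,c)+.5-[x0,y0])*ss*16).astype(np.int32)),1,shift=4)
    return m.reshape(y1-y0,ss,x1-x0,ss).mean((1,3))
a=np.linspace(0,2*np.pi,60)
def parts(x,sgn=1):
    # tool axes: bar along PYv, closing along PX ; burr frame at bail point
    T=np.c_[PYv,-PX,N]; 
    R=T@Ro.from_rotvec([x[0],x[1],0]).as_matrix(); o=LENS+N*.17+T@np.array([x[2],x[3],x[4]])
    cyl=np.vstack([np.c_[.0285*np.cos(a),.0285*np.sin(a),0*a+z] for z in(-.05,-.028)])
    lug=lambda s:np.array([[s*i,j,k] for i in(.02,.036) for j in(-.005,.005) for k in(-.042,-.036)])
    return [o+p@R.T for p in(cyl,lug(1),lug(-1))]
def run(tag,cams=("scene","top")):
    obs=[]
    for c,b in(("scene",(222,256,118,152)),("top",(160,204,166,210))):
        if c not in cams: continue
        x0,x1,y0,y1=b; d=np.abs(cv2.imread(f"pics/{c}_{tag}.png").astype(float)-cv2.imread(f"pics/{c}_raw.png"))[y0:y1,x0:x1].max(2)
        t=np.clip((d-8)/25,0,1) if c=="scene" else np.clip((d-8)/20,0,1)
        # weight: only in front of the ring's top plane (project the N direction)
        p=proj([LENS+N*.12,LENS+N*.142],c); n=(p[1]-p[0]); yy,xx=np.mgrid[y0:y1,x0:x1]
        s=((xx-p[0,0])*n[0]+(yy-p[0,1])*n[1])/(n@n); lim=.9 if c=="scene" else .5
        obs.append((c,b,t,(s<lim).astype(float)))
    def cost(x): return sum((w*(rend(parts(x),c,b)-t)**2).sum() for c,b,t,w in obs)+(np.array(x[:2])/.3)@(np.array(x[:2])/.3)+((np.array(x[2:])/.004)**2).sum()*.5
    x=np.zeros(5)
    for k in range(3):
        r=minimize(cost,x,method="Nelder-Mead",options=dict(initial_simplex=np.vstack([x]+[x+v for v in np.diag([.1,.1,.004,.004,.004])]),maxiter=800,xatol=1e-4,fatol=1e-3)); x=r.x
    print(tag,cams,"tilt deg about bar, about closing",np.degrees(x[:2]).round(1),"shift mm",(x[2:]*1000).round(1),"cost0",round(cost(np.zeros(5)),1),"cost",round(r.fun,1)); return x
if __name__=="__main__":
    import sys
    for t in sys.argv[1:]: run(t); run(t,("scene",)); run(t,("top",))
E
python3 fit2.py end; python3 - <<'E'
from h import *
s=telemetry.sense(); q=np.array(s["q"]); M=Ro.from_quat(s["eef_rot"],scalar_first=True).as_matrix(); print("tool z vs -N deg",np.degrees(np.arccos(M[:,2]@-N)))
p,qq=final(0.); q=np.array(arm.inverse_kinematics(p,qq)); q[5]-=np.pi; arm.goto_joints(q); arm.dwell(.2); st("spun")
for c in("scene","top"): cv2.imwrite(f"pics/{c}_spin.png",vision.read_camera(c))
E
python3 fit2.py spin
```

```text
end ('scene', 'top') tilt deg about bar, about closing [-0.5 -2.9] shift mm [ 0.1  2.  -0. ] cost0 21.6 cost 12.3
end ('scene',) tilt deg about bar, about closing [ 0.4 -3.4] shift mm [0.3 2.2 0.3] cost0 5.1 cost 3.2
end ('top',) tilt deg about bar, about closing [ 2.  -2.7] shift mm [ 0.5  0.3 -0.1] cost0 16.5 cost 8.6
tool z vs -N deg 0.04931004561625318
spun 19.15 [0.5371 0.239  0.2334] q6 -2.0775 F [-1.56 -0.65 -1.83] M [ 0.292  0.373 -0.046] w 8.9 g 30.0
spin ('scene', 'top') tilt deg about bar, about closing [ 1.1 -2.5] shift mm [-1.3  2.1 -1.1] cost0 24.8 cost 13.3
spin ('scene',) tilt deg about bar, about closing [ 1.2 -3.2] shift mm [-0.8  2.5 -1.2] cost0 12.7 cost 4.7
spin ('top',) tilt deg about bar, about closing [ 2.1 -0.2] shift mm [ 0.3  0.3 -0.3] cost0 12.0 cost 9.1
```

The burr's tilt in the grip is below about 1° and its offset about 1 mm, since the measurements before and after the half turn agree. I'm handing in.

```bash
python3 - <<'E'
from h import *
arm.dwell(.3); st("end"); print(arm.hand_in())
E
```

```text
end 19.55 [0.5371 0.239  0.2334] q6 -2.0776 F [ 0.34 -0.21 -1.91] M [ 0.293  0.435 -0.063] w 8.4 g 30.0
the job is handed in; nothing more can be done
None
```

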